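# Stamp the form through both stops of a pre-inked stamp

### The job

Set the blue-handled stamp squarely in the blue-outlined box of the form on the clipboard, orange mark towards the foot of the form, and press its handle through the light first stop firmly to the stiffer second stop without forcing it; hold a moment for an even print, then let the handle come fully up without sliding the stamp. Then set it down gently, upright, in the small clear tray. The inked face may touch nothing but the paper in that box; leave the glue stick alone.

Things in the scene. Friction and masses are not known exactly. Their poses are not given: they have to be found in the camera images.
- stamp: pre-inked hand stamp, 85 mm high, 0.15 kg: a grey skirt 70 x 44 mm (x, y), 32 mm high, open below, under a blue spring handle. Origin: centre of the skirt's underside; x along its long side, z up. The blue grip is 58 mm along x, 30 mm along y, with flat upright sides 36 to 78 mm above the origin (handle up): grip it across y
- stamp_mount: the inner mount that carries the foam and the inked rubber face (54 x 28 mm) inside the skirt; it is fixed to the handle, and its origin coincides with the stamp's origin while the handle is up. The face hangs 4.5 to 9.5 mm above the skirt's underside while the handle is up, according to the wear of the foam; no pose tells how much
- stamp_handle (a joint): travel of the handle into the skirt (m). On paper it starts at 2 N and sinks softly (0.35 N/mm) to the first stop at 4 to 7 N, where the inked face lands, after 4.5 to 9.5 mm; then 3.4 N/mm (foam) for 3 mm to the hard second stop, 16 to 18 N more than when carried. A full print needs 7 N of the face on the paper (12 to 14 N on the handle) for 0.3 s; over 22 N on the face spoils it
- stamp_foot (a point): centre of the underside of the stamp's skirt (the stamp's origin)
- stamp_mark (a point): orange mark on the middle of the skirt's long side (the stamp's -y side), 19 mm up; another orange bar lies on the same side of the handle's top. This side is the foot of the print
- stamp_top (a point): middle of the top of the stamp's handle, 85 mm above the skirt's underside while the handle is up
- clipboard: clipboard, 252 x 352 mm (x, y), fixed on the desk; origin: centre of its underside; the black clip (to 21 mm high, 88 mm wide) is at its +y end, the foot of the form at its -y end; z up. On it lies a stack of white forms, 210 x 297 mm, of varying thickness: its top is anywhere from 12 to 19 mm above the desk, which no pose tells
- stamp_box (a point): centre of the blue-outlined box printed on the form, 82 mm along the clipboard's x and 56 mm along its y; the point lies 7 mm above the desk, under the top sheet; axes as the clipboard's
- tray: small clear open tray, loose, outside 143 x 78 mm (x, y), 32 mm high, floor 2 mm thick, walls 2 to 3 mm; origin: centre of its underside, z up
- glue_stick: glue stick standing loose at the right, 28 mm across, 88 mm high; origin: centre of its underside: leave it alone
Things that resemble listed ones, but are neither listed nor needed, are in the scene too. Of the things that look like the stamp, the smaller one is meant.

How it is judged:
On the way, in this order (a step that is already met when the one before it is completed fails the run):
1. the stamp is brought squarely over the box, mark towards the foot of the form (horizontal distance between stamp_foot and stamp_box below 0.006 m and angle between the x axis of stamp and the x axis of clipboard, either way round below 0.1 rad and angle between stamp's own z axis and vertical below 0.06 rad and y of stamp_mark in the frame of stamp_box below -0.01 m), for 0.1 s.
2. the handle is pressed to the second stop in the box (at least 7 N of the inked face on the paper) for 0.3 s (all of step 1 and contact force between stamp_mount and anything else above 7 N), for 0.3 s.
3. the handle has come fully up again over the box (value of joint stamp_handle below 0.002 m and contact force between stamp_mount and anything else below 0.1 N and horizontal distance between stamp_foot and stamp_box below 0.012 m), for 0.05 s.
At the end, for the whole second after the job is handed in: the stamp stands upright (within 0.06 rad) on the floor of the clear tray, wholly inside its walls (skirt within 5 mm of the tray's underside level), handle fully up (under 2 mm down), at rest, and the tray stands flat (x of stamp_foot in the frame of tray between -0.036 and 0.036 m and y of stamp_foot in the frame of tray between -0.016 and 0.016 m and z of stamp_foot in the frame of tray below 0.005 m and angle between stamp's own z axis and vertical below 0.06 rad and linear speed of stamp below 0.02 m/s and value of joint stamp_handle below 0.002 m and angle between tray's own z axis and vertical below 0.05 rad); the robot touches nothing.
It fails at once if the inked face is pressed with more than 22 N (contact force between stamp_mount and anything else above 22 N).
It fails at once if the inked face touches anything while the stamp is off the box (over 8 mm from its centre) or turned more than 0.15 rad to it (contact force between stamp_mount and anything else above 0.5 N and (horizontal distance between stamp_foot and stamp_box above 0.008 m or angle between the x axis of stamp and the x axis of clipboard, either way round above 0.15 rad)).
It fails at once if the stamp slides or lifts (over 0.03 m/s) while its face is on the paper (contact force between stamp_mount and anything else above 0.5 N and linear speed of stamp above 0.03 m/s).
It fails at once if the stamp is dropped or thrown (over 0.45 m/s, out of the fingers) (contact force between the fingers and stamp below 0.1 N and linear speed of stamp above 0.45 m/s).
It fails at once if the glue stick is disturbed (over 20 mm) (distance of glue_stick from where it was at the start of the episode above 0.02 m).
It also fails if it takes over 61 s, if anything falls off the work surface, if the arm or the gripper's body presses on something with over 40 N, if the wrist force passes 120 N, or if a joint passes its speed limit or range.

### The arm

A 6-joint arm with a two-finger parallel gripper is mounted at the origin on a cart in front of the work surface, level with it; the furniture and walls round the work are solid. World frame = base frame: x ahead of the robot, y to its left, z up, the work surface at z = 0. Lengths are in m, angles in rad, forces in N, time in s.
With the tool pointing down it reaches from about 0.275 to 0.775 m from the base axis. Payload 14.6 kg.
Tool frame: the origin (TCP) lies at the very end of the fingers, on their centre line; the grasp point (between the pads) lies 19 mm behind it (bot.grasp_offset is the distance from the TCP to the grasp point, in m); z points along the fingers, y is the line along which they close (so a half turn about z gives the same grasp; the last joint's range is limited). The gripper opens to 85 mm and grips with 20 to 120 N. Pads are 22 mm wide; open, the fingers measure 114 mm over their backs; the gripper's body (76 mm by 85 mm) begins 54 mm behind the grasp point. The pads swing forward as they close: fully open they stand 13 mm farther back than shut.
Start: joints at [-1.284, 0.263, -0.048, 1.259, 0, 1.415], TCP at [0.224, -0.475, 0.211] pointing down, gripper open.
Joint ranges: [-2.65, 2.65], [-0.89, 1.7], [-1.18, 1.37], [-2.13, 2.11], [-1.35, 1.29], [-3.14, 3.14]. Speed limits (rad/s): [1.89, 1.89, 2.57, 2.79, 3.14, 3.14].

### API

Orientations are given as a unit quaternion [w, x, y, z].
In Python, from workcell import sense, optics, workorder, bot gives the robot as it stands.
- The arm moves only by the tool servo_tool, never from a script. Its argument "commands" is a list of rows, each an object with "slide": the shift along the tool's x, y, z in m, a list of three; "roll": the turn about the tool's z in rad; "hand": the gripper's target within -1 to 1 (fully open at 1, half-way at 0, shut at -1). A call has 1 to 20 rows; each row is the pose to reach, as a shift and turn from the pose commanded when the call began, along the tool's axes at that moment; what a row does not reach only later rows make up. A row lasts 1/10 s, in which the tool goes at most 50 mm and 8.59 degrees, less where a joint would pass 70% of its speed; a pose out of reach is approached as far as the arm can. A call with a gripper value outside its range is refused whole. The fingers move at their own pace and stop on an object; "force" is the grip in N (left out, the last holds). Time passes only in rows, so rows that repeat a pose let the fingers close. It gives the time, the measured TCP pose, the force, the opening and the grip force at its end, in the units of the state.
- sense(): the state, without advancing time (a new reading comes with each control period).
- optics.snapshot(name): name is "scene" or "top" or "wrist"; returns a dict with "frame" (400x640x3 uint8, red, green, blue), "fx", "fy", "cx", "cy" (pixels), "R" (3x3) and "t" (3): a world point X has camera coordinates R X + t; the wrist camera has in their place "tool_from_camera" (4x4, takes a point from camera to tool coordinates, whose origin is the TCP and whose axes are the flange's). Camera axes: x right, y down, z forward; pixel columns grow to the right and rows downward; lengths in m; the calibration is good to about 2 mm. A picture is of the moment at which its call begins: read the wrist's pose just before it. There is no depth.
- workorder.sign_off(): hands the job in; it is judged then, once.
The state is a dict: "clock": time; "qpos": joint angles; "joint_velocities": joint speeds; "joint_efforts": joint torques, N m; "tcp_pos": TCP position; "tool_rot": TCP orientation; "contact_force": force on the tool from outside, world axes, zero at the start; "ft_torque": the same for the moment, N m; "gripper_width": opening from 0.0 (shut) to 1.0 (fully open); "grip_force": force on a finger pad.
Only numpy, scipy, OpenCV 4.12 (cv2) and the standard library are available. Lean on these libraries where they do the work, as an engineer would, in place of code of your own. Each camera call takes 0.05 s, during which the arm holds its last target. There are 200 camera calls.

## Working session

There is one attempt and no reset: what is moved stays moved. The work goes in short steps, Python scripts to look and compute and a tool call to move; the robot and the scene stay as the last step left them, time stands still between calls to the robot, and variables do not carry over. Pictures are saved under pics/ and viewed, at most 10 in all, crops included, and the job is handed in when it is done.

Besides the shell and the picture viewer there is one more tool, called after "Call:" as name(argument=value, ...) on one line, values as JSON. servo_tool: Moves the arm, as the interface text tells. Its arguments: {"type":"object","properties":{"commands":{"type":"array","items":{"type":"object","properties":{"slide":{"type":"array","items":{"type":"number"}},"roll":{"type":"number"},"hand":{"type":"number"}}}},"force":{"type":"number"}},"required":["commands"]}

```bash
mkdir -p pics; cat > h.py <<'E'
from workcell import sense, optics, workorder, bot
import numpy as np, cv2
def save(n,f):
    d=optics.snapshot(n); cv2.imwrite(f'pics/{f}.png',d['frame'][:,:,::-1]); np.save(f'pics/{f}.npy',d,allow_pickle=True); return d
def load(f): return np.load(f'pics/{f}.npy',allow_pickle=True).item()
def RT(d,s=None):
    if 'R' in d: return np.array(d['R']),np.array(d['t'])
    from scipy.spatial.transform import Rotation as Ro
    w,x,y,z=s['tool_rot']; T=np.eye(4); T[:3,:3]=Ro.from_quat([x,y,z,w]).as_matrix(); T[:3,3]=s['tcp_pos']
    M=np.linalg.inv(T@np.array(d['tool_from_camera'])); return M[:3,:3],M[:3,3]
def at(d,u,v,z,s=None):
    R,t=RT(d,s); c=-R.T@t; r=R.T@np.array([(u-d['cx'])/d['fx'],(v-d['cy'])/d['fy'],1]); return c+r*(z-c[2])/r[2]
def proj(d,X,s=None):
    R,t=RT(d,s); p=R@np.array(X)+t; return p[0]/p[2]*d['fx']+d['cx'],p[1]/p[2]*d['fy']+d['cy']
E
python3 - <<'E'
from h import *
s=sense(); print({k:np.round(v,3).tolist() for k,v in s.items()}, bot.grasp_offset)
for n in('scene','top'):
    d=save(n,n+'1'); R,t=RT(d); print(n,d['fx'],np.round(-R.T@t,3),np.round(R,2).tolist())
E
```

```text
{'clock': 0.0, 'qpos': [-1.284, 0.264, -0.049, 1.259, -0.0, 1.416], 'joint_velocities': [-0.0, -0.0, 0.001, 0.0, -0.0, 0.002], 'joint_efforts': [0.001, -63.761, 38.456, 0.014, 0.0, 0.0], 'tcp_pos': [0.224, -0.474, 0.211], 'tool_rot': [-0.001, 0.976, 0.219, -0.0], 'contact_force': [0.426, 0.605, 0.067], 'ft_torque': [-0.0, 0.035, 0.029], 'grip_force': 0.0, 'gripper_width': 1.001} 0.0187
scene 494.11858790875226 [1.375 0.802 0.83 ] [[-0.74, 0.67, -0.0], [0.36, 0.4, -0.84], [-0.57, -0.63, -0.54]]
top 443.6296674921177 [ 0.408 -0.054  1.38 ] [[-0.01, -1.0, 0.01], [-0.99, 0.01, -0.14], [0.14, -0.01, -0.99]]
```

View pics/top1.png

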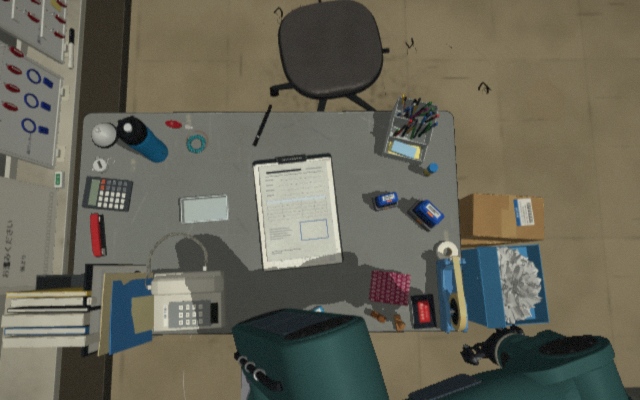

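View pics/scene1.png

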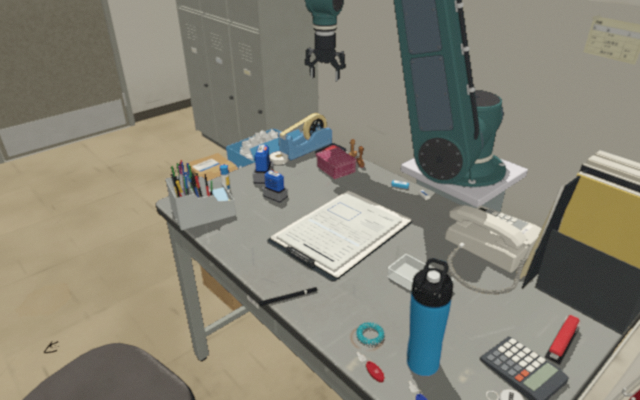

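```bash
python3 - <<'E'
from h import *
f=load('top1')['frame'][:,:,::-1]
g=load('scene1')['frame'][:,:,::-1]
a=cv2.resize(f[180:240,362:452],(450,300),interpolation=3)
b=cv2.resize(f[185:233,170:240],(350,300)[:2],interpolation=3)
c=cv2.resize(f[210:275,250:350],(450,293),interpolation=3)
e=cv2.resize(g[140:210,240:310],(293,293),interpolation=3)
o=np.zeros((600,800,3),np.uint8);o[:300,:450]=a;o[:300,450:]=b;o[300:593,:450]=c;o[300:593,450:743]=e
cv2.imwrite('pics/c1.png',o)
d=load('top1')
for n,u,v,z in(('stamp top',385,201,.085),('box',314,229,.015),('tray',204,209,.01),('big',428,213,.09),('clip c1',256,162,.01),('c2',329,156,.01),('c3',342,264,.01),('c4',264,269,.01),('glue',433,168,.088)):print(n,at(d,u,v,z).round(3))
E
```

```text
stamp top [ 0.598 -0.271  0.085]
box [ 0.523 -0.06   0.015]
tray [0.589 0.281 0.01 ]
big [ 0.561 -0.395  0.09 ]
clip c1 [0.737 0.121 0.01 ]
c2 [ 0.755 -0.11   0.01 ]
c3 [ 0.415 -0.145  0.01 ]
c4 [0.403 0.093 0.01 ]
glue [ 0.696 -0.417  0.088]
```

View pics/c1.png

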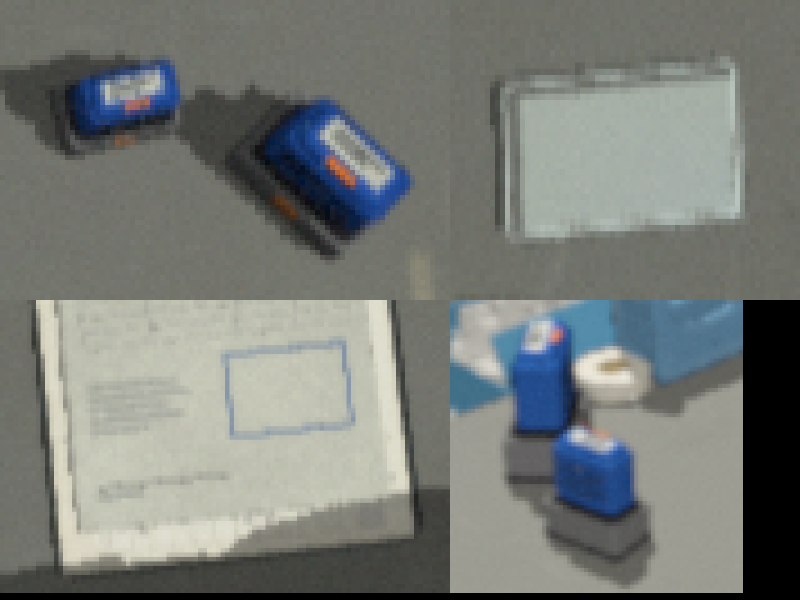

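```bash
cat >> h.py <<'E'
def go(pos,ang):
    "slide and roll from commanded~measured pose to world pos and tool-x yaw"
    from scipy.spatial.transform import Rotation as Ro
    s=sense(); w,x,y,z=s['tool_rot']; M=Ro.from_quat([x,y,z,w]).as_matrix()
    a=np.arctan2(M[1,0],M[0,0]); print('at',np.round(s['tcp_pos'],4),'ang',round(a,4),'t',s['clock'],'slide',np.round(M.T@(np.array(pos)-s['tcp_pos']),4),'roll',round((a-ang+np.pi)%(2*np.pi)-np.pi,4),'tilt',np.round(M[:,2],4))
E
python3 - <<'E'
from h import *
s=sense();d=optics.snapshot('wrist');print(np.round(d['tool_from_camera'],3).tolist(),d['fx'])
go([.56,-.27,.25],1.73)
E
```

```text
[[0.001, -0.964, -0.265, 0.068], [1.0, 0.001, 0.001, 0.0], [-0.001, -0.265, 0.964, -0.162], [0.0, 0.0, 0.0, 1.0]] 314.91110522996604
at [ 0.2244 -0.4744  0.2108] ang 0.4418 t 0.15 slide [ 0.3908 -0.0413 -0.0392] roll -1.2882 tilt [-2.e-04  7.e-04 -1.e+00]
```

Call:
servo_tool(commands=[{"slide": [0.425, -0.025, -0.04], "roll": -1.29, "hand": 1}, {"slide": [0.425, -0.025, -0.04], "roll": -1.29, "hand": 1}, {"slide": [0.425, -0.025, -0.04], "roll": -1.29, "hand": 1}, {"slide": [0.425, -0.025, -0.04], "roll": -1.29, "hand": 1}, {"slide": [0.425, -0.025, -0.04], "roll": -1.29, "hand": 1}, {"slide": [0.425, -0.025, -0.04], "roll": -1.29, "hand": 1}, {"slide": [0.425, -0.025, -0.04], "roll": -1.29, "hand": 1}, {"slide": [0.425, -0.025, -0.04], "roll": -1.29, "hand": 1}, {"slide": [0.425, -0.025, -0.04], "roll": -1.29, "hand": 1}, {"slide": [0.425, -0.025, -0.04], "roll": -1.29, "hand": 1}, {"slide": [0.425, -0.025, -0.04], "roll": -1.29, "hand": 1}, {"slide": [0.425, -0.025, -0.04], "roll": -1.29, "hand": 1}, {"slide": [0.425, -0.025, -0.04], "roll": -1.29, "hand": 1}])

```text
clock: 1.45
tcp_pos: [0.5972, -0.2709, 0.2513]
tool_rot: [0.0, 0.649, 0.761, -0.0]
contact_force: [-1.1, 1.1, -0.6]
gripper_width: 1.001
grip_force: 0.0
```

```bash
python3 - <<'E'
from h import *
go([.598,-.271,.25],1.73)
s=sense();np.save('pics/s2.npy',s,allow_pickle=True);save('wrist','w2');save('top','top2')
E
```

```text
at [ 0.5972 -0.2709  0.2513] ang 1.7299 t 1.45 slide [-0.0002  0.0008  0.0013] roll -0.0001 tilt [-0.e+00 -1.e-04 -1.e+00]
```

View pics/w2.png

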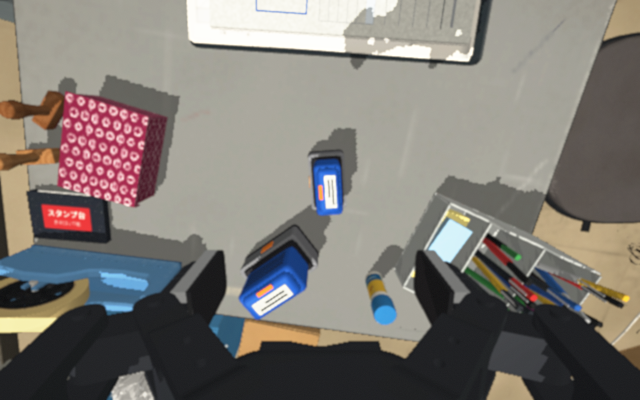

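```bash
cat > fit.py <<'E'
from h import *
from scipy.optimize import minimize
def bluemask(d,uv,r=45):
    h=cv2.cvtColor(d['frame'],cv2.COLOR_RGB2HSV); m=cv2.inRange(h,(108,130,40),(128,255,255))
    n,l,st,c=cv2.connectedComponentsWithStats(m)
    k=1+np.argmin([np.hypot(*(c[i]-uv))+(1e3 if st[i][4]<60 else 0) for i in range(1,n)])
    return cv2.convexHull(np.argwhere(l==k)[:,::-1].astype(np.float32)),st[k]
def box(p,z0,z1,lx=.058,ly=.03):
    c,s=np.cos(p[2]),np.sin(p[2])
    return [[p[0]+c*a-s*b,p[1]+s*a+c*b,z] for a in(-lx/2,lx/2) for b in(-ly/2,ly/2) for z in(z0,z1)]
def fit(d,s,uv,p0,z0=.034,z1=.085):
    H,st=bluemask(d,uv); A=cv2.contourArea(H)
    def cost(p):
        P=cv2.convexHull(np.array([proj(d,X,s) for X in box(p,z0,z1)],np.float32)); I,_=cv2.intersectConvexConvex(P,H)
        return 1-I/(A+cv2.contourArea(P)-I)
    r=min((minimize(cost,[p0[0],p0[1],y],method='Nelder-Mead',options=dict(initial_simplex=np.array([p0[0],p0[1],y])+np.array([[0,0,0],[.01,0,0],[0,.01,0],[0,0,.15]]),xatol=1e-5,fatol=1e-5)) for y in(p0[2]-.1,p0[2],p0[2]+.1)),key=lambda r:r.fun)
    return r.x,r.fun,st
E
python3 - <<'E'
from fit import *
s=np.load('pics/s2.npy',allow_pickle=True).item()
for f,uv,ss in(('w2',(327,187),s),('top1',(386,200),None)): print(f,fit(load(f),ss,uv,[.598,-.271,-1.41]))
d=load('top1')
h=cv2.cvtColor(d['frame'],cv2.COLOR_RGB2HSV)
m=cv2.inRange(h,(100,60,60),(130,255,255)); m[:, :296]=0;m[:,332:]=0;m[:215]=0;m[244:]=0
pts=np.argwhere(m)[:,::-1]; print(len(pts)); 
W=np.array([at(d,u,v,.0155)[:2] for u,v in pts],np.float32); r=cv2.minAreaRect(W*1000);print('box',r)
E
```

```text
w2 (array([ 0.6091208 , -0.28215607, -1.35241956]), np.float64(0.0982727472595818), array([313, 158,  30,  58, 947], dtype=int32))
top1 (array([ 0.60725107, -0.27744804, -1.23968871]), np.float64(0.1857194496689749), array([376, 192,  22,  15, 121], dtype=int32))
0Traceback (most recent call last):
  File "<stdin>", line 8, in <module>
cv2.error: OpenCV(4.12.0) /io/opencv/modules/imgproc/src/convhull.cpp:143: error: (-215:Assertion failed) total >= 0 && (depth == CV_32F || depth == CV_32S) in function 'convexHull'
```

Call:
servo_tool(commands=[{"slide": [-0.005, 0.005, 0.05], "roll": -0.03, "hand": 1}, {"slide": [-0.005, 0.005, 0.09], "roll": -0.03, "hand": 1}, {"slide": [-0.005, 0.005, 0.09], "roll": -0.03, "hand": 1}, {"slide": [-0.005, 0.005, 0.09], "roll": -0.03, "hand": 1}])

```text
clock: 1.95
tcp_pos: [0.6034, -0.2746, 0.1623]
tool_rot: [-0.0, 0.637, 0.771, -0.0]
contact_force: [0.1, -0.6, 0.6]
gripper_width: 1.001
grip_force: 0.0
```

```bash
python3 - <<'E'
from fit import *
s=sense();np.save('pics/s3.npy',s,allow_pickle=True);d=save('wrist','w3')
p,c,st=fit(d,s,proj(d,[.603,-.275,.07],s),[.603,-.275,-1.38]);print(p,c,st)
f=d['frame'][:,:,::-1].copy()
for X in box(p,.034,.085): cv2.circle(f,tuple(int(v) for v in proj(d,X,s)),2,(0,255,0),-1)
for X in box(p,0,.032,.07,.044): cv2.circle(f,tuple(int(v) for v in proj(d,X,s)),2,(0,255,255),-1)
H,_=bluemask(d,proj(d,[.603,-.275,.07],s));cv2.polylines(f,[H.astype(np.int32)],True,(0,0,255))
u,v=[int(a) for a in proj(d,[.603,-.275,.05],s)]
cv2.imwrite('pics/w3o.png',cv2.resize(f[max(v-75,0):v+75,u-100:u+100],(800,600),interpolation=2))
print(u,v,proj(d,p.tolist()[:2]+[.085],s))
E
```

```text
[ 0.60919688 -0.28286375 -1.39832968] 0.13094707829298569 [ 305  167   38   76 1711]
318 191 (np.float64(323.55533562661407), np.float64(213.1397797917437))
```

View pics/w3o.png

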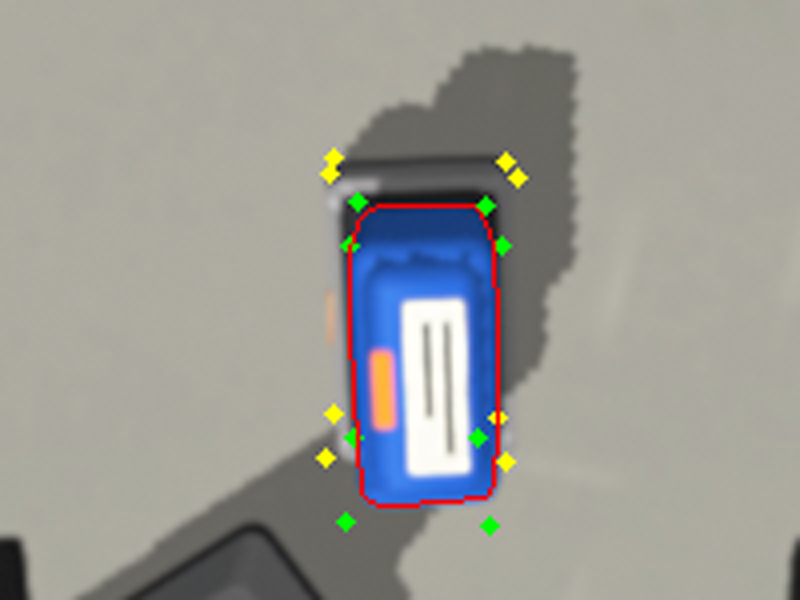

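```bash
python3 - <<'E'
from fit import *
import fit as F
ob=F.box
F.box=lambda p,z0,z1,lx=.058,ly=.03: ob(p,.036,.078)+ob(p,.085,.085,.048,.02)
s=np.load('pics/s3.npy',allow_pickle=True).item();d=load('w3')
uv=proj(d,[.603,-.275,.07],s)
p,c,st=fit(d,s,uv,[.603,-.272,-1.40]);print(p,c)
p2,c2,_=fit(load('top1'),None,(386,200),[.603,-.272,-1.4]);print(p2,c2)
p2,c2,_=fit(load('w2'),np.load('pics/s2.npy',allow_pickle=True).item(),(327,187),[.603,-.272,-1.4]);print(p2,c2)
# corner reads: label corners (z .085), skirt far edge corners at z .032
for n,x,y,z in(('lab',403,300,.085),('lab',465,300,.085),('lab',470,474,.085),('lab',406,478,.085),('skirt far L',335,163,.032),('skirt far R',502,160,.032),('L near',340,457,.03),('grip bot L',346,195,.036),('grip bot R',495,193,.036),('markskirt',331,318,.019),('toporange',383,390,.085)):
    print(n,at(d,218+x/4,116+y/4,z,s).round(4))
E
```

```text
[ 0.60936622 -0.28255372 -1.36359254] 0.0671879119912161
[ 0.60803214 -0.2785178  -1.26228898] 0.14789747580650625
[ 0.60907897 -0.28190373 -1.35017034] 0.05763510578789244
lab [ 0.602  -0.2658  0.085 ]
lab [ 0.6139 -0.2634  0.085 ]
lab [ 0.6223 -0.2989  0.085 ]
lab [ 0.6097 -0.3022  0.085 ]
skirt far L [ 0.5826 -0.2493  0.032 ]
skirt far R [ 0.6205 -0.2412  0.032 ]
L near [ 0.5966 -0.3213  0.03  ]
grip bot L [ 0.5865 -0.2555  0.036 ]
grip bot R [ 0.6201 -0.2485  0.036 ]
markskirt [ 0.588  -0.2894  0.019 ]
toporange [ 0.6016 -0.2847  0.085 ]
```

```bash
python3 - <<'E'
from h import *
go([.609,-.282,.046],1.782)
E
```

```text
at [ 0.6043 -0.275   0.1635] ang 1.7613 t 2.0 slide [-0.0076  0.0031  0.1175] roll -0.0207 tilt [ 0.0021 -0.0013 -1.    ]
```

Call:
servo_tool(commands=[{"slide": [-0.008, 0.003, 0.04], "roll": -0.02, "hand": 1}, {"slide": [-0.008, 0.003, 0.08], "roll": -0.02, "hand": 1}, {"slide": [-0.008, 0.003, 0.11], "roll": -0.02, "hand": 1}, {"slide": [-0.008, 0.003, 0.117], "roll": -0.02, "hand": 1}, {"slide": [-0.008, 0.003, 0.117], "roll": -0.02, "hand": 1}, {"slide": [-0.008, 0.003, 0.117], "roll": -0.02, "hand": 1}], force=40)

```text
clock: 2.6
tcp_pos: [0.6095, -0.2825, 0.0468]
tool_rot: [0.002, 0.629, 0.778, 0.0]
contact_force: [0.2, 0.3, 0.5]
gripper_width: 1.001
grip_force: 0.0
```

Call:
servo_tool(commands=[{"hand": -1}, {"hand": -1}, {"hand": -1}, {"hand": -1}, {"hand": -1}, {"hand": -1}, {"hand": -1}, {"hand": -1}, {"hand": -1}, {"hand": -1}], force=40)

```text
invalid input
```

Call:
servo_tool(commands=[{"slide": [0, 0, 0], "roll": 0, "hand": -1}, {"slide": [0, 0, 0], "roll": 0, "hand": -1}, {"slide": [0, 0, 0], "roll": 0, "hand": -1}, {"slide": [0, 0, 0], "roll": 0, "hand": -1}, {"slide": [0, 0, 0], "roll": 0, "hand": -1}, {"slide": [0, 0, 0], "roll": 0, "hand": -1}, {"slide": [0, 0, 0], "roll": 0, "hand": -1}, {"slide": [0, 0, 0], "roll": 0, "hand": -1}, {"slide": [0, 0, 0], "roll": 0, "hand": -1}, {"slide": [0, 0, 0], "roll": 0, "hand": -1}], force=40)

```text
clock: 3.6
tcp_pos: [0.6082, -0.2818, 0.0441]
tool_rot: [0.0, 0.629, 0.778, 0.0]
contact_force: [1.7, -1.2, 0.9]
gripper_width: 0.339
grip_force: 45.7
```

Call:
servo_tool(commands=[{"slide": [0, 0, -0.01], "roll": 0, "hand": -1}, {"slide": [0, 0, -0.03], "roll": 0, "hand": -1}, {"slide": [0, 0, -0.06], "roll": 0, "hand": -1}, {"slide": [0, 0, -0.1], "roll": 0, "hand": -1}, {"slide": [0, 0, -0.13], "roll": 0, "hand": -1}, {"slide": [0, 0, -0.15], "roll": 0, "hand": -1}, {"slide": [0, 0, -0.15], "roll": 0, "hand": -1}, {"slide": [0, 0, -0.15], "roll": 0, "hand": -1}])

```text
clock: 4.4
tcp_pos: [0.608, -0.2816, 0.1937]
tool_rot: [-0.0, 0.629, 0.778, -0.0]
contact_force: [-0.9, 0.2, -2.2]
gripper_width: 0.338
grip_force: 45.4
```

```bash
python3 - <<'E'
from h import *
s=sense();print(s['gripper_width'],s['contact_force'])
go([.523,-.16,.2],1.675)
E
```

```text
0.3378396164201318 [-0.88252658  0.22549356 -2.20743725]
at [ 0.608  -0.2816  0.1937] ang 1.7818 t 4.4 slide [ 0.1367 -0.0576 -0.0063] roll 0.1068 tilt [-3.e-04  2.e-04 -1.e+00]
```

Call:
servo_tool(commands=[{"slide": [0.03, -0.012, -0.006], "roll": 0.05, "hand": -1}, {"slide": [0.07, -0.03, -0.006], "roll": 0.107, "hand": -1}, {"slide": [0.11, -0.047, -0.006], "roll": 0.107, "hand": -1}, {"slide": [0.137, -0.058, -0.006], "roll": 0.107, "hand": -1}, {"slide": [0.137, -0.058, -0.006], "roll": 0.107, "hand": -1}, {"slide": [0.137, -0.058, -0.006], "roll": 0.107, "hand": -1}, {"slide": [0.137, -0.058, -0.006], "roll": 0.107, "hand": -1}])

```text
clock: 5.1
tcp_pos: [0.523, -0.1604, 0.1993]
tool_rot: [-0.0, 0.67, 0.743, -0.0]
contact_force: [0.0, 0.6, -1.5]
gripper_width: 0.339
grip_force: 45.4
```

```bash
python3 - <<'E'
from h import *
s=sense();np.save('pics/s4.npy',s,allow_pickle=True);d=save('wrist','w4');save('top','top4')
go([.523,-.06,.2],1.675)
f=d['frame'][:,:,::-1]
print([proj(d,[.523,-.06,z],s) for z in(.012,.019)])
cv2.imwrite('pics/w4b.png',cv2.resize(f[0:300,120:520],(800,600),interpolation=2))
E
```

```text
at [ 0.523  -0.1605  0.1994] ang 1.6741 t 5.2 slide [ 0.1     0.0103 -0.0006] roll -0.0009 tilt [-8.e-04  4.e-04 -1.e+00]
[(np.float64(328.9610408279001), np.float64(81.68550519840237)), (np.float64(329.1518395903307), np.float64(80.99815147296454))]
```

View pics/w4b.png

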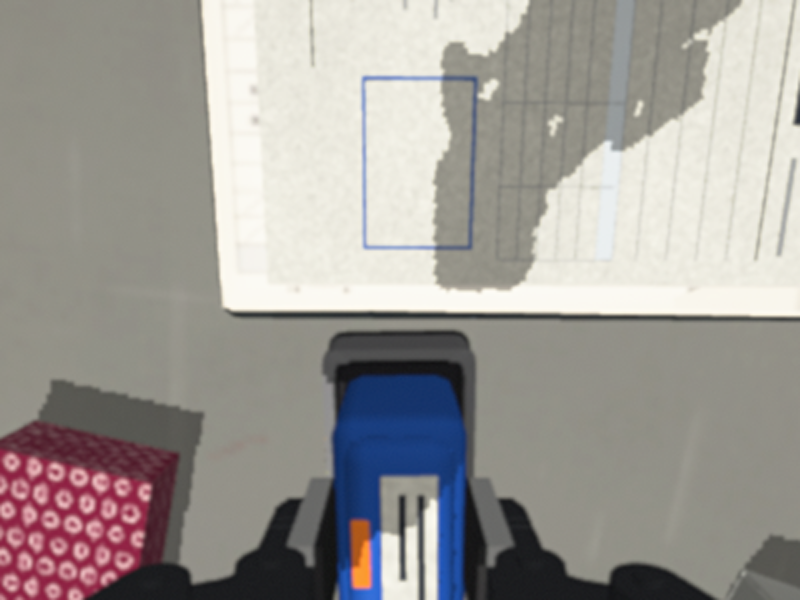

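```bash
python3 - <<'E'
from h import *
s=np.load('pics/s4.npy',allow_pickle=True).item();d=load('w4')
# refine box lines: blue pixels, minAreaRect in world plane
h=cv2.cvtColor(d['frame'],cv2.COLOR_RGB2HSV); m=cv2.inRange(h,(108,90,50),(130,255,255)); R=np.zeros_like(m);R[33:130,295:365]=1;m*=R
P=np.argwhere(m)[:,::-1]; print(len(P),P.min(0),P.max(0))
for z in(.012,.0155,.019):
    W=np.array([at(d,u,v,z,s)[:2] for u,v in P],np.float32)*1000
    r=cv2.minAreaRect(W); print(z,np.round(r[0],1),np.round(r[1],1),round(r[2],2), 'top4:',)
t=np.array(s['tcp_pos']);from scipy.spatial.transform import Rotation as Ro
w,x,y,z=s['tool_rot'];M=Ro.from_quat([x,y,z,w]).as_matrix()
def tl(cx,cy,zz): return (M.T@(at(d,120+cx/2,cy/2,zz,s)-t)).round(4)
print('skirt bottom far edge',tl(335,333,.155),tl(465,333,.155)); print('rim',tl(325,360,.187),tl(474,360,.187))
print('grip top edges at far end z+36',tl(340,378,.191),tl(460,378,.191)); print('label',tl(380,476,.24),tl(437,476,.24),'orange mid',tl(360,553,.24))
E
```

```text
9 [302  39] [357 123]
0.012 [540.7 -46. ] [46.2 98.9] 39.71 top4:
0.0155 [540.5 -46.4] [45.7 97.9] 39.71 top4:
0.019 [540.3 -46.9] [45.2 96.9] 39.71 top4:
skirt bottom far edge [ 0.0337 -0.0203  0.0443] [0.0337 0.0227 0.0443]
rim [ 0.0311 -0.02    0.0123] [0.0312 0.022  0.0123]
grip top edges at far end z+36 [ 0.0269 -0.0155  0.0083] [0.0269 0.0178 0.0083]
label [ 0.0175 -0.003  -0.0407] [ 0.0176  0.0088 -0.0407] orange mid [-0.0002 -0.0075 -0.0407]
```

```bash
python3 - <<'E'
from h import *
s=np.load('pics/s4.npy',allow_pickle=True).item();d=load('w4')
f=d['frame'].astype(int); D=f[:,:,2]-f[:,:,0]
m=((D>25)).astype(np.uint8);R=np.zeros_like(m);R[33:130,295:365]=1;m*=R
n,l,st,c=cv2.connectedComponentsWithStats(m,connectivity=8);k=1+np.argmax(st[1:,2]*st[1:,3]);P=np.argwhere(l==k)[:,::-1];print(st[k])
def rect(d,P,s):
  for z in(.012,.0155,.019):
    W=np.array([at(d,u,v,z,s)[:2] for u,v in P],np.float32)*1000
    r=cv2.minAreaRect(W); print(z,np.round(r[0],1),np.round(r[1],1),round(r[2],2))
rect(d,P,s)
Q=[(120+x/2,y/2) for x,y in((362,77),(477,77),(472,248),(365,247))]
for z in(.0155,): 
  W=np.array([at(d,u,v,z,s) for u,v in Q]);print(W.round(4).tolist(),W.mean(0))
  e=W[0]-W[3]+W[1]-W[2]; print('long yaw',np.arctan2(e[1],e[0]));e=W[1]-W[0]+W[2]-W[3];print('short yaw',np.arctan2(e[1],e[0]))
d=load('top1');f=d['frame'].astype(int);D=f[:,:,2]-f[:,:,0];m=(D>12).astype(np.uint8);R=np.zeros_like(m);R[216:246,296:332]=1;m*=R
P=np.argwhere(m)[:,::-1];print(len(P));rect(d,P,None)
E
```

```text
[301  38  58  87 494]
0.012 [522.7 -60.8] [58.5 84.5] 5.74
0.0155 [522.7 -61.1] [57.9 83.6] 5.74
0.019 [522.6 -61.5] [57.4 82.8] 5.74
[[0.4906, -0.023, 0.0155], [0.5477, -0.017, 0.0155], [0.5564, -0.0995, 0.0155], [0.4996, -0.105, 0.0155]] [ 0.52358314 -0.06112719  0.0155    ]
long yaw 1.6779941834402594
short yaw 0.10054214317911028
71
0.012 [521.8 -58.9] [59.1 85.4] 4.95
0.0155 [521.5 -58.9] [59.  85.1] 4.95
0.019 [521.2 -58.9] [58.8 84.9] 4.95
```

```bash
python3 - <<'E'
from h import *
go([.5217,-.0603,.07],1.671)
E
```

```text
at [ 0.523  -0.1605  0.1994] ang 1.6741 t 5.2 slide [0.0998 0.0091 0.1294] roll 0.0031 tilt [-8.e-04  4.e-04 -1.e+00]
```

Call:
servo_tool(commands=[{"slide": [0.03, 0.003, 0.0], "roll": 0.003, "hand": -1}, {"slide": [0.07, 0.006, 0.02], "roll": 0.003, "hand": -1}, {"slide": [0.1, 0.009, 0.06], "roll": 0.003, "hand": -1}, {"slide": [0.1, 0.009, 0.1], "roll": 0.003, "hand": -1}, {"slide": [0.1, 0.009, 0.12], "roll": 0.003, "hand": -1}, {"slide": [0.1, 0.009, 0.129], "roll": 0.003, "hand": -1}, {"slide": [0.1, 0.009, 0.129], "roll": 0.003, "hand": -1}, {"slide": [0.1, 0.009, 0.129], "roll": 0.003, "hand": -1}])

```text
clock: 6.0
tcp_pos: [0.5221, -0.0601, 0.0719]
tool_rot: [0.001, 0.671, 0.742, 0.0]
contact_force: [0.5, 0.5, -1.3]
gripper_width: 0.337
grip_force: 45.3
```

```bash
python3 - <<'E'
from h import *
s=sense();np.save('pics/s5.npy',s,allow_pickle=True);d=save('wrist','w5');save('top','top5')
go([.5217,-.0603,.07],1.671);print(s['contact_force'])
f=d['frame'][:,:,::-1]
u,v=[int(a) for a in proj(d,[.5225,-.03,.03],s)];u=max(u,100);v=max(v,75);print(u,v)
cv2.imwrite('pics/w5b.png',cv2.resize(f[v-75:v+75,u-100:u+100],(800,600),interpolation=2))
E
```

```text
at [ 0.5222 -0.06    0.0722] ang 1.6713 t 6.1 slide [-0.0003 -0.0006  0.0022] roll 0.0003 tilt [ 1.8e-03 -5.0e-04 -1.0e+00]
[ 0.53209495  0.45382036 -1.28909558]
323 172
```

View pics/w5b.png

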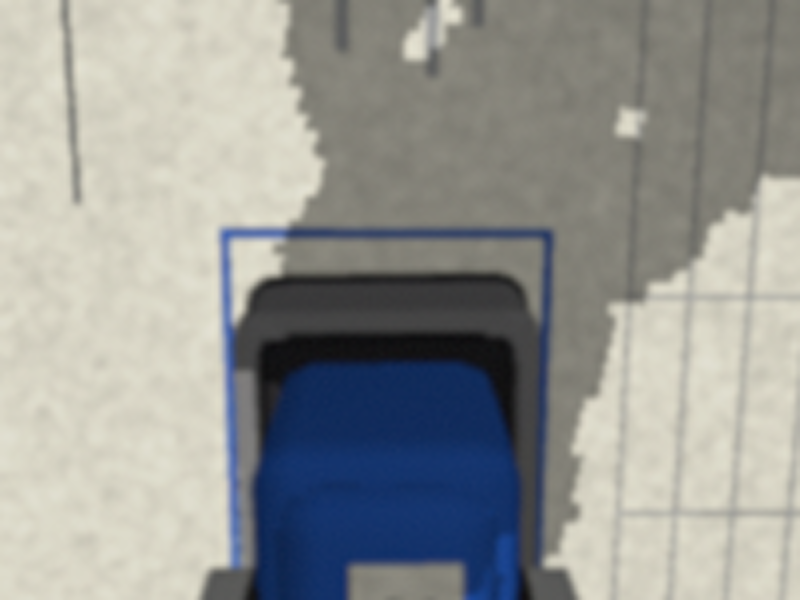

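```bash
python3 - <<'E'
from h import *
s=np.load('pics/s5.npy',allow_pickle=True).item();d=load('w5')
from scipy.spatial.transform import Rotation as Ro
w,x,y,z=s['tool_rot'];M=Ro.from_quat([x,y,z,w]).as_matrix()
def tl(cx,cy,zz): return (M.T@(at(d,223+cx/4,97+cy/4,zz,s)-s['tcp_pos'])).round(4)
for z in(.012,.0155,.019): print(tl(222,233,z),tl(552,233,z))
print('skirt',tl(248,275,.028),tl(525,275,.028),'rim',tl(237,312,.06),tl(540,312,.06))
E
```

```text
[ 0.0391 -0.028   0.0599] [0.0392 0.0301 0.0599]
[ 0.0396 -0.0276  0.0564] [0.0396 0.0296 0.0564]
[ 0.04   -0.0271  0.0529] [0.0401 0.0291 0.0529]
skirt [ 0.0342 -0.0219  0.0439] [0.0343 0.0238 0.0439] rim [ 0.0341 -0.02    0.0119] [0.0341 0.0225 0.0119]
```

Call:
servo_tool(commands=[{"slide": [0, 0, 0.002], "roll": 0, "hand": -1}, {"slide": [0, 0, 0.004], "roll": 0, "hand": -1}, {"slide": [0, 0, 0.006], "roll": 0, "hand": -1}, {"slide": [0, 0, 0.007], "roll": 0, "hand": -1}, {"slide": [0, 0, 0.007], "roll": 0, "hand": -1}, {"slide": [0, 0, 0.007], "roll": 0, "hand": -1}])

```text
clock: 6.7
tcp_pos: [0.5213, -0.0595, 0.0641]
tool_rot: [-0.0, 0.671, 0.742, -0.0]
contact_force: [0.0, -0.3, -1.1]
gripper_width: 0.337
grip_force: 45.3
```

Call:
servo_tool(commands=[{"slide": [0, 0, 0.001], "roll": 0, "hand": -1}, {"slide": [0, 0, 0.002], "roll": 0, "hand": -1}, {"slide": [0, 0, 0.002], "roll": 0, "hand": -1}])

```text
clock: 7.0
tcp_pos: [0.5213, -0.0595, 0.0619]
tool_rot: [-0.0, 0.671, 0.742, -0.0]
contact_force: [-0.5, -0.7, -2.0]
gripper_width: 0.337
grip_force: 45.3
```

Call:
servo_tool(commands=[{"slide": [0, 0, 0.001], "roll": 0, "hand": -1}, {"slide": [0, 0, 0.002], "roll": 0, "hand": -1}, {"slide": [0, 0, 0.002], "roll": 0, "hand": -1}])

```text
clock: 7.3
tcp_pos: [0.5214, -0.0595, 0.0601]
tool_rot: [0.0, 0.67, 0.742, 0.0]
contact_force: [0.9, 0.1, 1.5]
gripper_width: 0.338
grip_force: 45.8
```

Call:
servo_tool(commands=[{"slide": [0, 0, 0.001], "roll": 0, "hand": -1}, {"slide": [0, 0, 0.002], "roll": 0, "hand": -1}, {"slide": [0, 0, 0.002], "roll": 0, "hand": -1}])

```text
clock: 7.6
tcp_pos: [0.5214, -0.0595, 0.058]
tool_rot: [0.0, 0.671, 0.742, 0.0]
contact_force: [-0.4, -0.3, 3.0]
gripper_width: 0.339
grip_force: 45.8
```

Call:
servo_tool(commands=[{"slide": [0, 0, 0.001], "roll": 0, "hand": -1}, {"slide": [0, 0, 0.002], "roll": 0, "hand": -1}, {"slide": [0, 0, 0.002], "roll": 0, "hand": -1}])

```text
clock: 7.9
tcp_pos: [0.5214, -0.0595, 0.056]
tool_rot: [0.0, 0.67, 0.742, 0.0]
contact_force: [-0.5, 0.5, 3.2]
gripper_width: 0.334
grip_force: 45.9
```

Call:
servo_tool(commands=[{"slide": [0, 0, 0.001], "roll": 0, "hand": -1}, {"slide": [0, 0, 0.001], "roll": 0, "hand": -1}])

```text
clock: 8.1
tcp_pos: [0.5214, -0.0595, 0.055]
tool_rot: [0.0, 0.67, 0.742, 0.0]
contact_force: [-0.6, 0.5, 2.1]
gripper_width: 0.342
grip_force: 45.9
```

Call:
servo_tool(commands=[{"slide": [0, 0, 0.001], "roll": 0, "hand": -1}, {"slide": [0, 0, 0.001], "roll": 0, "hand": -1}])

```text
clock: 8.3
tcp_pos: [0.5214, -0.0595, 0.054]
tool_rot: [0.0, 0.671, 0.742, 0.0]
contact_force: [0.3, 0.2, 2.7]
gripper_width: 0.336
grip_force: 46.0
```

Call:
servo_tool(commands=[{"slide": [0, 0, 0.001], "roll": 0, "hand": -1}, {"slide": [0, 0, 0.001], "roll": 0, "hand": -1}])

```text
clock: 8.5
tcp_pos: [0.5215, -0.0595, 0.0531]
tool_rot: [0.0, 0.671, 0.742, 0.0]
contact_force: [-0.5, 0.4, 7.6]
gripper_width: 0.337
grip_force: 46.4
```

Call:
servo_tool(commands=[{"slide": [0, 0, 0.001], "roll": 0, "hand": -1}, {"slide": [0, 0, 0.001], "roll": 0, "hand": -1}])

```text
clock: 8.7
tcp_pos: [0.5214, -0.0595, 0.0523]
tool_rot: [0.0, 0.671, 0.742, 0.0]
contact_force: [-1.6, 0.9, 10.2]
gripper_width: 0.337
grip_force: 46.7
```

Call:
servo_tool(commands=[{"slide": [0, 0, 0.001], "roll": 0, "hand": -1}, {"slide": [0, 0, 0.001], "roll": 0, "hand": -1}, {"slide": [0, 0, 0.001], "roll": 0, "hand": -1}])

```text
clock: 9.0
tcp_pos: [0.5214, -0.0595, 0.0515]
tool_rot: [0.0, 0.67, 0.742, 0.0]
contact_force: [-2.5, 1.5, 13.4]
gripper_width: 0.337
grip_force: 47.0
```

Call:
servo_tool(commands=[{"slide": [0, 0, 0.0004], "roll": 0, "hand": -1}, {"slide": [0, 0, 0.0004], "roll": 0, "hand": -1}, {"slide": [0, 0, 0.0004], "roll": 0, "hand": -1}])

```text
clock: 9.3
tcp_pos: [0.5215, -0.0595, 0.0512]
tool_rot: [0.0, 0.67, 0.742, 0.0]
contact_force: [-3.0, 2.0, 12.9]
gripper_width: 0.34
grip_force: 47.1
```

Call:
servo_tool(commands=[{"slide": [0, 0, 0], "roll": 0, "hand": -1}, {"slide": [0, 0, 0], "roll": 0, "hand": -1}, {"slide": [0, 0, 0], "roll": 0, "hand": -1}, {"slide": [0, 0, 0], "roll": 0, "hand": -1}, {"slide": [0, 0, 0], "roll": 0, "hand": -1}])

```text
clock: 9.8
tcp_pos: [0.5215, -0.0595, 0.0512]
tool_rot: [0.0, 0.671, 0.742, 0.0]
contact_force: [-2.3, 1.3, 13.1]
gripper_width: 0.339
grip_force: 47.1
```

Call:
servo_tool(commands=[{"slide": [0, 0, 0.0006], "roll": 0, "hand": -1}, {"slide": [0, 0, 0.0006], "roll": 0, "hand": -1}, {"slide": [0, 0, 0.0006], "roll": 0, "hand": -1}, {"slide": [0, 0, 0.0006], "roll": 0, "hand": -1}, {"slide": [0, 0, 0.0006], "roll": 0, "hand": -1}, {"slide": [0, 0, 0.0006], "roll": 0, "hand": -1}, {"slide": [0, 0, 0.0006], "roll": 0, "hand": -1}])

```text
clock: 10.5
tcp_pos: [0.5215, -0.0595, 0.0507]
tool_rot: [0.0, 0.67, 0.742, 0.0]
contact_force: [-3.5, 1.5, 15.1]
gripper_width: 0.336
grip_force: 47.4
```

Call:
servo_tool(commands=[{"slide": [0, 0, -0.001], "roll": 0, "hand": -1}, {"slide": [0, 0, -0.002], "roll": 0, "hand": -1}, {"slide": [0, 0, -0.003], "roll": 0, "hand": -1}, {"slide": [0, 0, -0.004], "roll": 0, "hand": -1}, {"slide": [0, 0, -0.005], "roll": 0, "hand": -1}, {"slide": [0, 0, -0.006], "roll": 0, "hand": -1}, {"slide": [0, 0, -0.007], "roll": 0, "hand": -1}, {"slide": [0, 0, -0.008], "roll": 0, "hand": -1}, {"slide": [0, 0, -0.009], "roll": 0, "hand": -1}, {"slide": [0, 0, -0.01], "roll": 0, "hand": -1}, {"slide": [0, 0, -0.01], "roll": 0, "hand": -1}, {"slide": [0, 0, -0.011], "roll": 0, "hand": -1}, {"slide": [0, 0, -0.012], "roll": 0, "hand": -1}, {"slide": [0, 0, -0.013], "roll": 0, "hand": -1}, {"slide": [0, 0, -0.014], "roll": 0, "hand": -1}, {"slide": [0, 0, -0.014], "roll": 0, "hand": -1}])

```text
clock: 12.1
tcp_pos: [0.5213, -0.0595, 0.0641]
tool_rot: [-0.0, 0.671, 0.742, -0.0]
contact_force: [-0.1, 0.3, -1.4]
gripper_width: 0.339
grip_force: 45.4
```

```bash
python3 - <<'E'
from h import *
s=sense();print(s['contact_force'])
go([.58,.16,.22],1.671)
E
```

```text
[-0.14374186  0.32568223 -1.42627601]
at [ 0.5213 -0.0595  0.0641] ang 1.6718 t 12.1 slide [ 0.2125  0.0805 -0.1559] roll 0.0008 tilt [-1.e-04 -0.e+00 -1.e+00]
```

Call:
servo_tool(commands=[{"slide": [0, 0, -0.03], "roll": 0, "hand": -1}, {"slide": [0, 0, -0.07], "roll": 0, "hand": -1}, {"slide": [0.02, 0.01, -0.11], "roll": 0, "hand": -1}, {"slide": [0.06, 0.025, -0.14], "roll": 0, "hand": -1}, {"slide": [0.1, 0.04, -0.156], "roll": 0, "hand": -1}, {"slide": [0.14, 0.055, -0.156], "roll": 0, "hand": -1}, {"slide": [0.18, 0.07, -0.156], "roll": 0, "hand": -1}, {"slide": [0.21, 0.08, -0.156], "roll": 0, "hand": -1}, {"slide": [0.21, 0.08, -0.156], "roll": 0, "hand": -1}, {"slide": [0.21, 0.08, -0.156], "roll": 0, "hand": -1}, {"slide": [0.21, 0.08, -0.156], "roll": 0, "hand": -1}])

```text
clock: 13.2
tcp_pos: [0.5796, 0.1567, 0.22]
tool_rot: [-0.0, 0.671, 0.742, -0.0]
contact_force: [-0.1, -0.7, -2.2]
gripper_width: 0.339
grip_force: 45.4
```

```bash
python3 - <<'E'
from h import *
s=sense();np.save('pics/s6.npy',s,allow_pickle=True);d=save('wrist','w6');save('top','top6')
f=d['frame'][:,:,::-1]
u,v=[int(a) for a in proj(d,[.589,.281,.01],s)];print(u,v)
u0=max(0,u-133);v0=max(0,v-100);print(u0,v0)
cv2.imwrite('pics/w6b.png',cv2.resize(f[v0:v0+200,u0:u0+266],(798,600),interpolation=2))
E
```

```text
338 61
205 0
```

View pics/w6b.png

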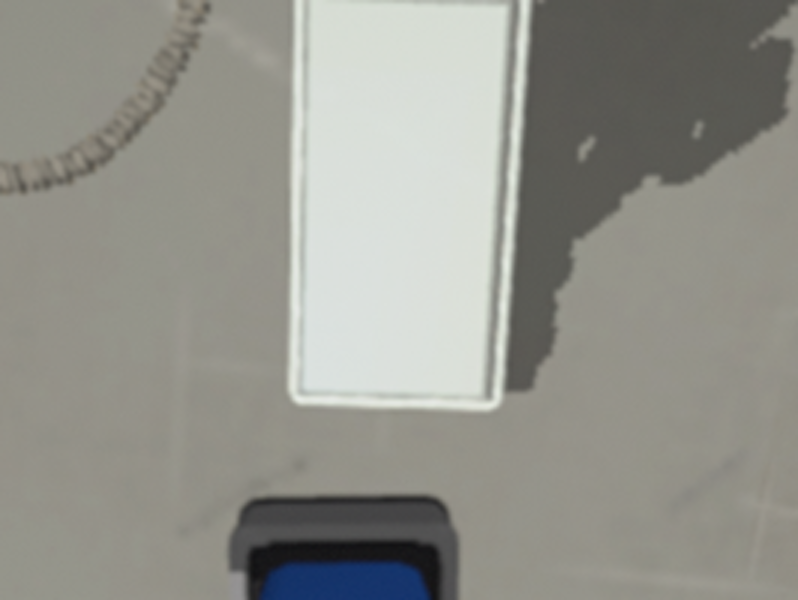

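```bash
python3 - <<'E'
from h import *
s=np.load('pics/s6.npy',allow_pickle=True).item();d=load('w6')
q=lambda x,y,z=.032: at(d,205+x/3,y/3,z,s)
A,B=q(289,405),q(500,411);L=q(295,20);Rr=q(531,20)
print(A.round(4),B.round(4),'w',np.linalg.norm(A-B),L.round(4),Rr.round(4),np.linalg.norm(L-Rr))
for n,e in(('L',L-A),('R',Rr-B)): print(n,np.arctan2(e[1],e[0]))
e=B-A;print('short+90',np.arctan2(e[1],e[0])+np.pi/2)
a=np.mean([np.arctan2(*(L-A)[1::-1]),np.arctan2(*(Rr-B)[1::-1])]);C=(A+B)/2+.0715*np.array([np.cos(a),np.sin(a),0]);print(a,'C',C)
go([C[0],C[1],.22],a)
# cross-check with the top camera: project rim corners
t=load('top1')
for sx in(-1,1):
  for sy in(-1,1): print(np.round(proj(t,C+sx*.0715*np.array([np.cos(a),np.sin(a),0])+sy*.039*np.array([np.sin(a),-np.cos(a),0])),1))
E
```

```text
[0.5561 0.1997 0.032 ] [0.6327 0.2054 0.032 ] w 0.07685945568270702 [0.5473 0.3235 0.032 ] [0.6245 0.3314 0.032 ] 0.07757095773282985
L 1.6411826849206244
R 1.6358491085434026
short+90 1.6447255991259773
1.6385158967320135 C [0.58955711 0.27389324 0.032     ]
at [0.5797 0.1565 0.2202] ang 1.6705 t 13.3 slide [0.1158 0.0215 0.0002] roll 0.032 tilt [ 0.e+00 -1.e-04 -1.e+00]
[228.5 218.7]
[227.3 193.5]
[181.4 222.2]
[180.5 197. ]
```

Call:
servo_tool(commands=[{"slide": [0.03, 0.005, 0], "roll": 0.032, "hand": -1}, {"slide": [0.07, 0.012, 0], "roll": 0.032, "hand": -1}, {"slide": [0.1, 0.018, 0.02], "roll": 0.032, "hand": -1}, {"slide": [0.117, 0.02, 0.05], "roll": 0.032, "hand": -1}, {"slide": [0.117, 0.02, 0.08], "roll": 0.032, "hand": -1}, {"slide": [0.117, 0.02, 0.11], "roll": 0.032, "hand": -1}, {"slide": [0.117, 0.02, 0.11], "roll": 0.032, "hand": -1}, {"slide": [0.117, 0.02, 0.11], "roll": 0.032, "hand": -1}])

```text
clock: 14.1
tcp_pos: [0.588, 0.2752, 0.1109]
tool_rot: [-0.0, 0.683, 0.731, -0.0]
contact_force: [0.7, 0.1, -1.2]
gripper_width: 0.338
grip_force: 45.3
```

```bash
python3 - <<'E'
from h import *
s=sense();np.save('pics/s7.npy',s,allow_pickle=True);d=save('wrist','w7')
go([.5896,.2739,.05],1.6385);print(s['contact_force'])
u,v=[int(a) for a in proj(d,[.5896,.2739,.03],s)];u0,v0=u-133,max(0,v-110);print(u0,v0)
cv2.imwrite('pics/w7b.png',cv2.resize(d['frame'][v0:v0+200,u0:u0+266,::-1],(798,600),interpolation=2))
E
```

```text
at [0.5886 0.2755 0.1118] ang 1.6389 t 14.15 slide [-0.0017  0.0007  0.0618] roll 0.0004 tilt [ 1.6e-03  5.0e-04 -1.0e+00]
[ 0.7162019   0.05637183 -1.15251274]
187 92
```

View pics/w7b.png

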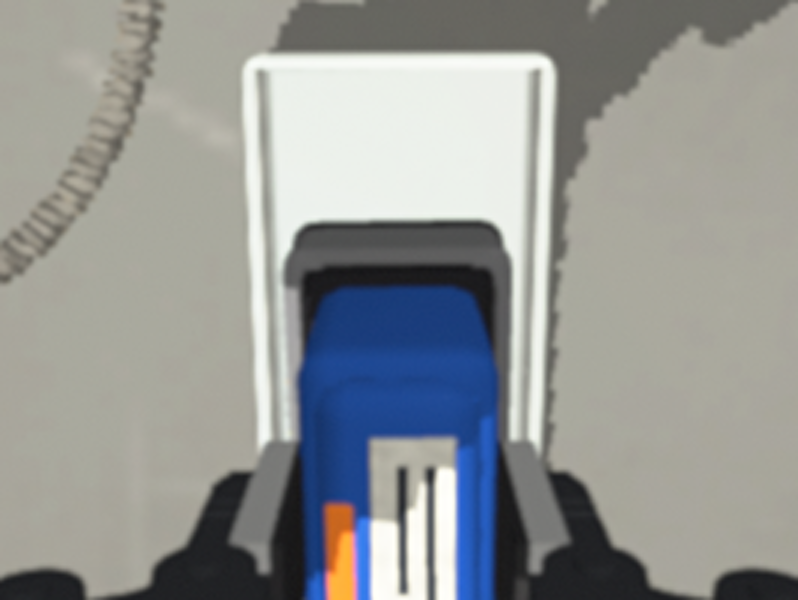

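Call:
servo_tool(commands=[{"slide": [0, 0, 0.02], "roll": 0, "hand": -1}, {"slide": [0, 0, 0.04], "roll": 0, "hand": -1}, {"slide": [0, 0, 0.05], "roll": 0, "hand": -1}, {"slide": [0, 0, 0.057], "roll": 0, "hand": -1}, {"slide": [0, 0, 0.06], "roll": 0, "hand": -1}, {"slide": [0, 0, 0.06], "roll": 0, "hand": -1}, {"slide": [0, 0, 0.06], "roll": 0, "hand": -1}])

```text
clock: 14.85
tcp_pos: [0.5883, 0.276, 0.0508]
tool_rot: [0.0, 0.682, 0.731, 0.0]
contact_force: [-0.8, -0.2, -2.1]
gripper_width: 0.335
grip_force: 45.3
```

Call:
servo_tool(commands=[{"slide": [0, 0, 0.001], "roll": 0, "hand": -1}, {"slide": [0, 0, 0.002], "roll": 0, "hand": -1}, {"slide": [0, 0, 0.002], "roll": 0, "hand": -1}])

```text
clock: 15.15
tcp_pos: [0.5879, 0.2759, 0.0481]
tool_rot: [-0.0, 0.682, 0.731, 0.0]
contact_force: [-0.6, 0.6, -1.4]
gripper_width: 0.338
grip_force: 45.3
```

Call:
servo_tool(commands=[{"slide": [0, 0, 0.001], "roll": 0, "hand": -1}, {"slide": [0, 0, 0.001], "roll": 0, "hand": -1}, {"slide": [0, 0, 0.001], "roll": 0, "hand": -1}])

```text
clock: 15.45
tcp_pos: [0.5878, 0.2759, 0.0471]
tool_rot: [-0.0, 0.682, 0.731, -0.0]
contact_force: [0.3, 0.0, -1.7]
gripper_width: 0.332
grip_force: 45.4
```

Call:
servo_tool(commands=[{"slide": [0, 0, 0.001], "roll": 0, "hand": -1}, {"slide": [0, 0, 0.001], "roll": 0, "hand": -1}, {"slide": [0, 0, 0.001], "roll": 0, "hand": -1}])

```text
clock: 15.75
tcp_pos: [0.5879, 0.2759, 0.0462]
tool_rot: [0.0, 0.682, 0.731, 0.0]
contact_force: [-0.3, -0.4, 2.0]
gripper_width: 0.336
grip_force: 45.7
```

Call:
servo_tool(commands=[{"slide": [0, 0, 0], "roll": 0, "hand": -0.2}, {"slide": [0, 0, 0], "roll": 0, "hand": 0.1}, {"slide": [0, 0, 0], "roll": 0, "hand": 0.5}, {"slide": [0, 0, 0], "roll": 0, "hand": 0.5}, {"slide": [0, 0, 0], "roll": 0, "hand": 0.5}, {"slide": [0, 0, 0], "roll": 0, "hand": 0.5}, {"slide": [0, 0, 0], "roll": 0, "hand": 0.5}])

```text
clock: 16.45
tcp_pos: [0.5879, 0.2759, 0.0461]
tool_rot: [-0.0, 0.682, 0.731, 0.0]
contact_force: [0.6, -0.7, 0.0]
gripper_width: 0.749
grip_force: 0.0
```

Call:
servo_tool(commands=[{"slide": [0, 0, -0.01], "roll": 0, "hand": 0.5}, {"slide": [0, 0, -0.03], "roll": 0, "hand": 0.5}, {"slide": [0, 0, -0.06], "roll": 0, "hand": 0.5}, {"slide": [0, 0, -0.1], "roll": 0, "hand": 0.5}, {"slide": [0, 0, -0.14], "roll": 0, "hand": 0.5}, {"slide": [0, 0, -0.15], "roll": 0, "hand": 0.5}, {"slide": [0, 0, -0.15], "roll": 0, "hand": 0.5}, {"slide": [0, 0, -0.15], "roll": 0, "hand": 0.5}])

```text
clock: 17.25
tcp_pos: [0.5875, 0.2758, 0.1953]
tool_rot: [-0.0, 0.682, 0.731, -0.0]
contact_force: [-0.8, -0.2, -0.1]
gripper_width: 0.748
grip_force: 0.0
```

```bash
python3 - <<'E'
from h import *
s=sense();d=save('wrist','w8');g=save('scene','sc8')
o=np.hstack([cv2.resize(d['frame'][100:300,187:453],(400,300)),cv2.resize(g['frame'][200:350,320:520],(400,300))])[:,:,::-1]
cv2.imwrite('pics/w8b.png',o)
E
```

```text
(no output)
```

View pics/w8b.png

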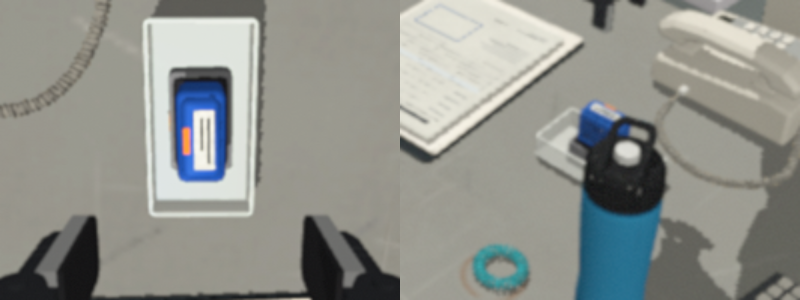

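```bash
python3 -c "
from h import *
print(workorder.sign_off())"
```

```text
the job is handed in; nothing more can be done
None
```

I pressed the stamp in the blue box with about 16 N on the handle and held it there, let the handle come up, and set the stamp upright in the clear tray. I then handed the job in at about 17 s. The hand-in reported no verdict. I couldn't measure the force on the inked face directly (I estimate 9–12 N), and no print showed in the last camera picture.

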